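# Latch the specimen slide over the lamp window

### The arm

A 6-joint arm with a two-finger parallel gripper is mounted at the origin on the work surface. World frame = base frame: x ahead of the robot, y to its left, z up, the work surface at z = 0. Lengths are in m, angles in rad, forces in N, time in s.
With the tool pointing down it reaches from about 0.375 to 0.9 m from the base axis. Payload 3.1 kg.
Tool frame: the origin (TCP) lies where the fingers leave the gripper's body, on its centre line; the fingertips stand 73 mm ahead of it and the grasp point (between the pads) lies 54 mm ahead of it; z points along the fingers, y is the line along which they close (so a half turn about z gives the same grasp; the last joint's range is limited). The gripper opens to 85 mm and grips with 20 to 120 N. Pads are 22 mm wide; open, the fingers measure 114 mm over their backs; the gripper's body (76 mm by 85 mm) begins 54 mm behind the grasp point. The pads swing forward as they close: fully open they stand 13 mm farther back than shut.
Start: joints at [1.065, 0.527, 1.433, -0, 1.181, -0.178], TCP at [0.201, 0.592, 0.304] pointing down, gripper open.
Joint ranges: [-3.08, 3.08], [-0.75, 2.2], [0.22, 2.44], [-1.43, 4.57], [0, 2.65], [-2.85, 2.85]. Speed limits (rad/s): [2.79, 2.79, 3.14, 3.14, 3.14, 3.14].

### API

Orientations are given as a unit quaternion [x, y, z, w].
In Python, from station import manip gives the robot as it stands.
- The arm moves only by the tool step_arm, never from a script. Its argument "moves" is one flat list of numbers, 5 for each row, row after row: the opening, from 0 (shut) to 1 (fully open), then the shift along the world's x, y, z scaled (see below), then the turn about the world's z scaled (see below). In form: [fingers, x, y, z, yaw, fingers, x, y, z, yaw, ...]. A call has 1 to 12 rows; each row is the pose to reach, as a shift and turn from the pose commanded when the call began, turning the shorter way round; what a row does not reach only later rows make up. The controller multiplies each number of a shift by 200 mm and each number of a turn by pi rad. A row lasts 1/8 s, in which the tool goes at most 62.5 mm and 10.7 degrees, less where a joint would pass 70% of its speed; a pose out of reach is approached as far as the arm can. A call with a number of a shift or a turn outside -1 to 1 is refused whole. A call with a gripper value outside its range is refused whole. The fingers move at their own pace and stop on an object; "grip_force" is the grip in N (left out, the last holds). Time passes only in rows, so rows that repeat a pose let the fingers close. It gives the time, the measured TCP pose, the force, the opening and the grip force at its end, in the units of the state.
- manip.sense(): the state, without advancing time (a new reading comes with each control period).
- manip.snapshot(name): name is "scene" or "top"; returns a dict with "color" (420x560x3 uint8, blue, green, red), "z_map" (420x560 float32, m along the optical axis (not along the pixel's ray), 0 where there is no reading), "fovy" (degrees; the focal length in pixels is half the picture's height over the tangent of half this angle, whatever the lens; pixels are square), "cx", "cy" (the principal point, pixels), "k1" (the pictures are not rectified: a ray, as slopes to the right and down, at radius r is drawn at 1 + k1 r^2 times it, then the intrinsics apply), "R" (3x3) and "t" (3): a world point X has camera coordinates R X + t. Camera axes: x right, y down, z forward; pixel columns grow to the right and rows downward; lengths in m; the calibration is good to about 2 mm. A picture is of the moment at which its call begins.
- manip.sign_off(): hands the job in; it is judged then, once.
The state is a dict: "t": time; "q": joint angles; "qd": joint speeds; "tau": joint torques, N m; "tcp_pos": TCP position; "tool_rot": TCP orientation; "force": force on the tool from outside, world axes, zero at the start; "ft_torque": the same for the moment, N m; "finger_gap": opening from 0.0 (shut) to 1.0 (fully open); "gripper_force": force on a finger pad.
Only numpy, scipy, OpenCV 4.12 (cv2) and the standard library are available. Lean on these libraries where they do the work, as an engineer would, in place of code of your own. Each camera call takes 0.05 s, during which the arm holds its last target. There are 200 camera calls.

### The job

The low light stage on the bench carries a glass specimen on a sprung slide. With the fingertips on the near face of its upright tab, push the slide all the way in to its end stop, then let go, so that it springs back, latches against the stop pin at mid travel and leaves the glass over the round lamp window. Only push the tab, never grip it or reach behind it; keep off the stop pin, which drops by itself, and leave the things standing around where they are.

Things in the scene. Friction and masses are not known exactly. Their poses are not given: they have to be found in the camera images.
- light_stage: Low cream box with a black top, fixed to the bench, 330 x 160 mm, top 31 mm above the bench. Its x axis = pushing direction, within 0.6 rad of straight ahead of the robot. Origin on the bench under the middle of the tab's near face with the slide at rest; the box spans x -70 to +260 mm. Side guides at y = +-56 to 72 mm, 47 mm high; two end-stop posts at x 242 mm, 46 mm high.
- carriage (a joint): Travel of the sprung dark steel slide along the stage's +x, in m: 0 at rest (nearest the robot), 0.066 at the end stop. A spring pushes it back towards 0 (2 N at rest, 6 N at the end stop; damping 14 N s/m). Let go short of 0.040 it returns to 0; beyond about 0.041 the stop pin drops behind its catch bar and it comes back only to 0.040 (mid position, latched).
- tab (a point): Centre of the near face (normal = stage -x) of the upright aluminium tab at the slide's near end; moves with the slide. The tab is 56 mm wide (y), 12 mm thick (x; carriage_c6 is its far 6 mm, not to be touched) and stands from 40 to 85 mm above the bench, this point at 62.5 mm. At rest the stage's flat top in front of it (31 mm high) is free for 70 mm.
- slide_glass (a point): Centre of the glass specimen slide (26 x 76 mm) lying flat in the sprung slide, 85 mm beyond the tab's near face, 40 mm above the bench.
- lamp_window (a point): Centre of the round white lamp window, 42 mm in diameter, in the stage's top at x = 125 mm, hidden under the slide while that is at rest. The glass lies right over it when the slide is at mid position.
- stop_pin (a joint): Drop of the vertical steel stop pin (8 mm diameter) in its bracket, in m: 0 while it rides on the slide's catch bar, 0.008 when it has dropped (by its own light spring) behind the bar and blocks the way back.
- pin_knob (a point): Black disc (16 mm diameter, 6 mm high) on top of the stop pin, this point at its underside, at stage x = 160, y = +47 mm; its top 87 mm above the bench while the pin is up. Not to be touched. The pin's steel bracket below it spans stage x 149 to 171, y +30 to +72 mm, up to 73 mm high.
- slide_box: Bystander: loose white carton 75 x 80 x 28 mm on the bench to the right (-y) of the stage, 150 to 200 mm from its centre line; origin at the centre of its underside.
- dropper: Bystander: loose amber glass dropper bottle, 28 mm diameter, 82 mm tall, on the bench to the left (+y) of the stage, 140 to 200 mm from its centre line; origin at the centre of its underside.
- beaker: Bystander: loose glass beaker, 64 mm diameter, 75 mm tall, on the bench to the left (+y) of the stage's far half, 150 to 220 mm from its centre line; origin at the centre of its underside.

How it is judged:
By the outcome, as a careful person would: the job done as asked, in the order asked, and still so for the second after the job is handed in, with the robot touching nothing.
It also fails if it takes over 27 s, if anything falls off the work surface, if the arm or the gripper's body presses on something with over 40 N, if the wrist force passes 120 N, or if a joint passes its speed limit or range.

## Working session

There is one attempt and no reset: what is moved stays moved. The work goes in short steps, Python scripts to look and compute and a tool call to move; the robot and the scene stay as the last step left them, time stands still between calls to the robot, and variables do not carry over. Pictures are saved under pics/ and viewed, at most 10 in all, crops included, and the job is handed in when it is done.

Besides the shell and the picture viewer there is one more tool, called after "Request:" by a JSON object that holds its "name" and its "arguments". step_arm: Moves the arm, as the interface text tells. Its arguments: {"type":"object","properties":{"moves":{"type":"array","items":{"type":"number"}},"grip_force":{"type":"number"}},"required":["moves"]}

```bash
mkdir -p pics; cat > h.py <<'E'
import numpy as np, cv2, pickle
def grab(n):
    from station import manip
    s=manip.snapshot(n); pickle.dump(s,open(f'{n}.pkl','wb')); return s
def load(n): return pickle.load(open(f'{n}.pkl','rb'))
def slopes(s,uv):
    uv=np.atleast_2d(np.asarray(uv,float)); f=s['color'].shape[0]/2/np.tan(np.radians(s['fovy'])/2)
    d=(uv-[s['cx'],s['cy']])/f; u=d.copy()
    for _ in range(20): u=d/(1+s['k1']*(u**2).sum(1,keepdims=True))
    return u
def on_z(s,uv,z):
    m=slopes(s,uv); R=np.array(s['R']);t=np.array(s['t']); c=-R.T@t
    d=np.c_[m,np.ones(len(m))]@R
    return c+d*((z-c[2])/d[:,2])[:,None]
def cloud(s):
    h,w=s['z_map'].shape; v,u=np.mgrid[:h,:w]
    m=slopes(s,np.c_[u.ravel(),v.ravel()]); z=s['z_map'].ravel()[:,None]
    P=(np.c_[m,np.ones(len(m))]*z-np.array(s['t']))@np.array(s['R'])
    P[z[:,0]==0]=np.nan
    return P.reshape(h,w,3)
E
python3 - <<'E'
from h import *
for n in('scene','top'):
    s=grab(n); cv2.imwrite(f'pics/{n}0.png',s['color']); print(n,-np.array(s['R']).T@s['t'],s['fovy'],s['k1'])
from station import manip
print(manip.sense())
E
```

```text
scene [1.1576284  0.1238061  0.87542577] 45.01341437384379 -0.10896666900759512
top [0.37517667 0.09085478 1.20713687] 42.667559793517974 -0.09612484063434396
{'t': 0.1, 'q': array([ 1.06550428e+00,  5.28398185e-01,  1.43376874e+00, -7.33236987e-06,
        1.18139017e+00, -1.78488367e-01]), 'qd': array([-0.00129871, -0.00279217, -0.00299711, -0.00048127, -0.00080725,
        0.00086217]), 'tau': array([-4.52935401e-04, -4.43308067e+01, -1.78586054e+01, -3.14621038e-04,
        3.85208215e-03,  6.51111890e-06]), 'tcp_pos': array([0.20035777, 0.59148946, 0.3030177 ]), 'tool_rot': array([ 1.62674212e-01,  9.86679348e-01, -9.26511390e-04, -3.26114379e-04]), 'force': array([ 0.34226267, -1.05925333, -0.72813579]), 'ft_torque': array([ 0.06700112, -0.04897029,  0.00923647]), 'gripper_force': 0.0, 'finger_gap': 1.0015398011780685}
```

View pics/scene0.png

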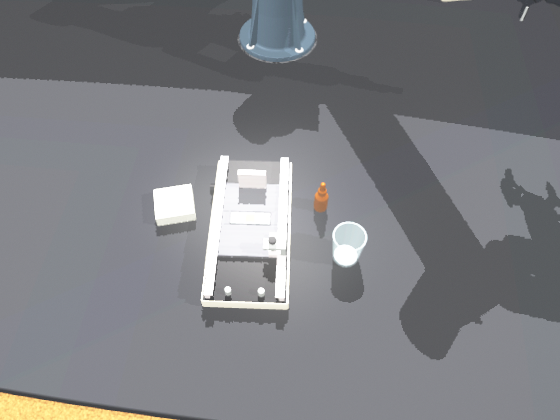

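View pics/top0.png

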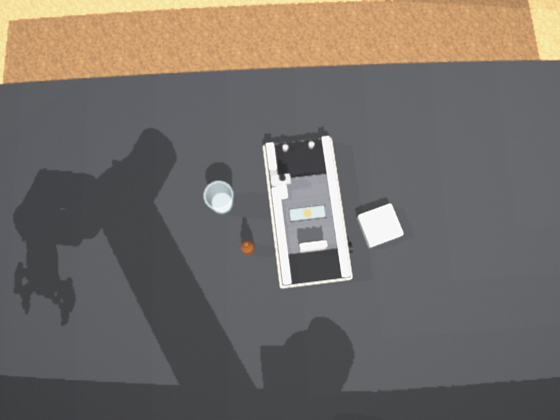

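The scene view shows the stage at cols 205–292, rows 157–307, with the tab at (252,178). The top view shows the guides at cols ~277 and ~340, the tab's top edge at (313,245), the dropper at (247,248), the beaker at (219,197) and the carton at (380,225).

```bash
cat > m.py <<'E'
from h import *
s=load('top'); P=cloud(s); im=s['color']; g=im.min(2)
roi=np.zeros(g.shape,bool); roi[120:300,255:360]=1
# guides: bright, z~47mm
def rect(mask,z):
    n,l,st,_=cv2.connectedComponentsWithStats(mask.astype(np.uint8)); 
    for i in range(1,n):
        if st[i,4]<40: continue
        v,u=np.nonzero(l==i); W=on_z(s,np.c_[u,v],z)[:,:2]
        (c,sz,a)=cv2.minAreaRect((W*1000).astype(np.float32)); print('  px',st[i],'c',np.round(c,1),'sz',np.round(sz,1),'ang',round(a,2), 'medz',np.nanmedian(P[...,2][l==i]))
Z=P[...,2]
print('guides');rect(roi&(g>170)&(Z>.04)&(Z<.055),.047)
print('tab');rect(roi&(g>150)&(Z>.07),.085)
print('tabcloud');
c=load('scene');Q=cloud(c);r=np.zeros(g.shape,bool);r[165:195,230:272]=1
m=r&(Q[...,2]>.05)&(Q[...,2]<.095)&(c['color'].min(2)>150);print(m.sum(),np.nanmean(Q[m],0),np.nanmin(Q[m],0),np.nanmax(Q[m],0))
hsv=cv2.cvtColor(im,cv2.COLOR_BGR2HSV)
print('carton');r=np.zeros(g.shape,bool);r[195:255,352:410]=1;rect(r&(g>170),.028)
print('posts');r=np.zeros(g.shape,bool);r[140:155,278:320]=1;rect(r&(g>120),.046)
print('dropper',on_z(s,[[247,248]],.07),'beaker',on_z(s,[[219,203]],0.0))
E
python3 m.py; python3 - <<'E'
import cv2
im=cv2.imread('pics/top0.png')[125:300,200:410]
cv2.imwrite('pics/c1.png',cv2.resize(im,None,fx=3.4,fy=3.4,interpolation=cv2.INTER_CUBIC))
E
```

```text
guides
  px [ 322  136   28  141 1086] c [637.5 -46. ] sz [321.4  18.9] ang 4.2 medz 0.04737294094704055
  px [266 143  11  33 229] c [749.8  89.5] sz [76.5 15.9] ang 4.29 medz 0.047709238297411666
  px [272 184  19 100 865] c [578.6  68.4] sz [219.7  34.8] ang 3.52 medz 0.04764069722952223
  px [307 206  18  12 111] c [623.2  -3.5] sz [24.9 37.4] ang 3.67 medz 0.041923850092661884
  px [290 208  20  13 100] c [619.7  33.5] sz [24.7 41.9] ang 3.07 medz 0.04219280505713627
tab
  px [270 174  21  12 141] c [690.2  72.5] sz [22.3 41.3] ang 4.17 medz 0.07387699955342039
  px [300 241  27   9 173] c [542.9  10.4] sz [14.  55.9] ang 4.32 medz 0.08507455520505242
tabcloud
430 [0.54778519 0.00863528 0.07301383] [ 0.53596346 -0.02061266  0.0500137 ] [0.55380099 0.03628873 0.08814717]
carton
  px [ 358  204   46   44 1272] c [ 589.5 -147.6] sz [78.7 84. ] ang 16.96 medz 0.02837430203480223
posts
  px [308 141   7   8  41] c [780.5  -1.5] sz [14.8 15.4] ang 43.31 medz 0.04528208879502083
  px [282 144   7   8  41] c [776.1  58. ] sz [14.8 15.3] ang 43.59 medz 0.04317154873732947
dropper [[0.5454516  0.15007977 0.07      ]] beaker [[0.66369933 0.21448454 0.        ]]
```

View pics/c1.png

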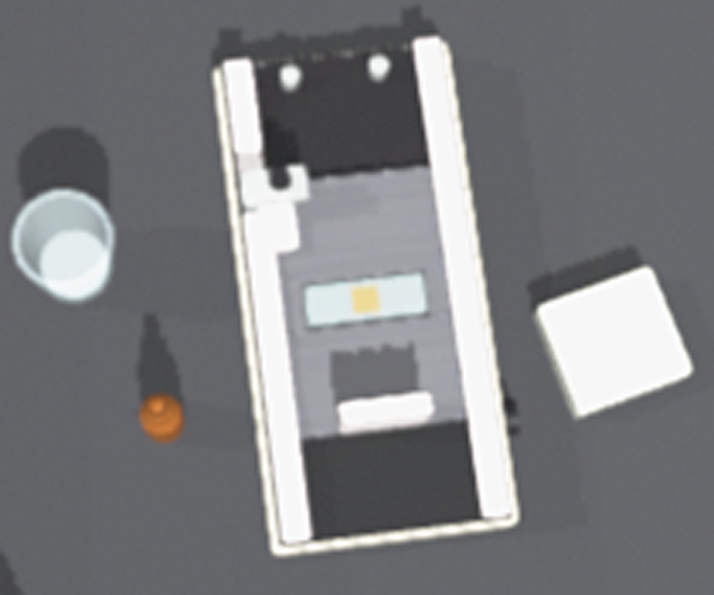

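Request:
{"name": "step_arm", "arguments": {"moves": [0, 0.13, -0.25, 0, 0.04, 0, 0.25, -0.5, 0, 0.08, 0, 0.38, -0.75, 0, 0.12, 0, 0.5, -1, 0, 0.1275, 0, 0.5, -1, 0, 0.1275]}}

```text
t: 0.72
tcp_pos: [0.3015, 0.389, 0.3036]
tool_rot: [-0.034, 0.999, -0.001, -0.001]
force: [-0.7, 1.3, -0.2]
finger_gap: -0.007
gripper_force: 0.0
```

Request:
{"name": "step_arm", "arguments": {"moves": [0, 0.13, -0.25, 0, 0, 0, 0.25, -0.5, 0, 0, 0, 0.38, -0.75, 0, 0, 0, 0.5, -1, 0, 0, 0, 0.5, -1, 0, 0]}}

```text
t: 1.35
tcp_pos: [0.4027, 0.1901, 0.304]
tool_rot: [-0.034, 0.999, 0.0, 0.001]
force: [0.4, 0.9, 0.8]
finger_gap: -0.002
gripper_force: 0.0
```

Request:
{"name": "step_arm", "arguments": {"moves": [0, 0.12, -0.23, 0, 0, 0, 0.23, -0.46, 0, 0, 0, 0.35, -0.7, 0, 0, 0, 0.455, -0.92, 0, 0, 0, 0.455, -0.92, 0, 0, 0, 0.455, -0.92, 0, 0]}}

```text
t: 2.1
tcp_pos: [0.4911, 0.0095, 0.3035]
tool_rot: [-0.037, 0.999, 0.001, -0.001]
force: [-0.8, 0.9, 0.1]
finger_gap: 0.001
gripper_force: 0.0
```

Request:
{"name": "step_arm", "arguments": {"moves": [0, 0, -0.005, -0.25, 0, 0, 0, -0.005, -0.5, 0, 0, 0, -0.005, -0.7, 0, 0, 0, -0.005, -0.8, 0, 0, 0, -0.005, -0.87, 0, 0, 0, -0.005, -0.87, 0, 0, 0, -0.005, -0.87, 0]}}

```text
t: 2.98
tcp_pos: [0.492, 0.0074, 0.1307]
tool_rot: [-0.037, 0.999, -0.0, 0.001]
force: [0.6, -0.7, 0.3]
finger_gap: -0.003
gripper_force: 0.0
```

```bash
python3 - <<'E'
from h import *
s=grab('scene'); cv2.imwrite('pics/s1.png',cv2.resize(s['color'][110:320,150:400],None,fx=2.8,fy=2.8,interpolation=cv2.INTER_CUBIC))
from station import manip
q=manip.sense();print(q['tcp_pos'],q['force'],q['finger_gap'])
E
```

```text
[0.49210937 0.00715302 0.13083745] [ 0.64110855 -0.13711132  0.67954655] 0.0009467479106047416
```

View pics/s1.png

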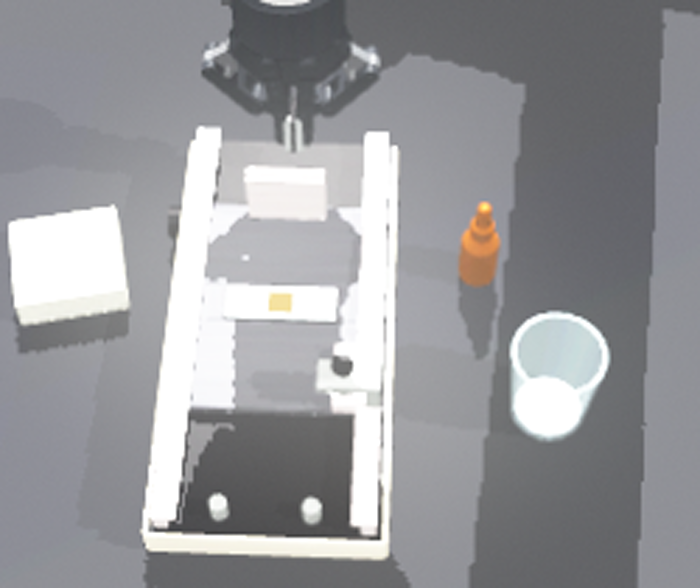

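The shut fingertips are at about (293,135) in the crop. They line up with the tab and sit in front of it, so I'm pushing along the stage axis.

Request:
{"name": "step_arm", "arguments": {"moves": [0, 0.06, 0.004, 0, 0, 0, 0.12, 0.009, 0, 0, 0, 0.15, 0.011, 0, 0, 0, 0.18, 0.013, 0, 0, 0, 0.21, 0.016, 0, 0, 0, 0.24, 0.018, 0, 0, 0, 0.27, 0.02, 0, 0, 0, 0.3, 0.022, 0, 0, 0, 0.3, 0.022, 0, 0]}}

```text
t: 4.15
tcp_pos: [0.5519, 0.0115, 0.1296]
tool_rot: [-0.037, 0.999, 0.0, 0.0]
force: [-3.1, -0.7, -2.1]
finger_gap: 0.001
gripper_force: 1.3
```

Request:
{"name": "step_arm", "arguments": {"moves": [0, 0.03, 0.002, 0, 0, 0, 0.06, 0.004, 0, 0, 0, 0.09, 0.007, 0, 0, 0, 0.12, 0.009, 0, 0, 0, 0.15, 0.011, 0, 0, 0, 0.165, 0.012, 0, 0, 0, 0.165, 0.012, 0, 0]}}

```text
t: 5.03
tcp_pos: [0.5838, 0.0139, 0.1296]
tool_rot: [-0.037, 0.999, 0.0, -0.001]
force: [-5.0, -0.5, 0.4]
finger_gap: -0.002
gripper_force: 2.6
```

Request:
{"name": "step_arm", "arguments": {"moves": [0, 0.01, 0.001, 0, 0, 0, 0.02, 0.0015, 0, 0, 0, 0.03, 0.002, 0, 0, 0, 0.03, 0.002, 0, 0, 0, 0.03, 0.002, 0, 0]}}

```text
t: 5.65
tcp_pos: [0.5894, 0.0143, 0.1296]
tool_rot: [-0.037, 0.999, 0.0, -0.002]
force: [-4.6, -0.9, 1.4]
finger_gap: 0.0
gripper_force: 2.7
```

```bash
cat > tabx.py <<'E'
from h import *
from station import manip
q=manip.sense();print(q['t'],q['tcp_pos'],q['force'])
u=np.array([.9972,.0745]);o=np.array([.537,.0102])
print('tcp stage',[(q['tcp_pos'][:2]-o)@u])
s=grab('scene');P=cloud(s);g=s['color'].astype(int)
# glass: amber specimen on the glass at z=.04
hsv=cv2.cvtColor(s['color'],cv2.COLOR_BGR2HSV)
m=(hsv[...,0]>12)&(hsv[...,0]<32)&(hsv[...,1]>50);m[:190]=0;m[300:]=0;m[:,:200]=0;m[:,295:]=0
v,c=np.nonzero(m);W=on_z(s,[[c.mean(),v.mean()]],.04)[0,:2];d=W-o
print('specimen',len(v),c.mean(),v.mean(),'stage x,y',d@u,d@[-u[1],u[0]],'carriage',d@u-.085)
E
python3 tabx.py
```

```text
5.65 [0.58944875 0.01434506 0.12958249] [-4.56780255 -0.94705723  1.35693661]
tcp stage [np.float64(0.05261069708278965)]
specimen 56 247.51785714285714 245.875 stage x,y 0.14860416332726054 -0.0038249910186408777 carriage 0.06360416332726053
```

Request:
{"name": "step_arm", "arguments": {"moves": [0, 0.01, 0.001, 0, 0, 0, 0.015, 0.001, 0, 0, 0, 0.02, 0.0015, 0, 0, 0, 0.02, 0.0015, 0, 0, 0, 0.02, 0.0015, 0, 0]}}

```text
t: 6.32
tcp_pos: [0.5922, 0.0145, 0.1296]
tool_rot: [-0.037, 0.999, 0.0, -0.003]
force: [-7.5, -2.2, 3.4]
finger_gap: -0.005
gripper_force: 4.2
```

Request:
{"name": "step_arm", "arguments": {"moves": [0, 0.008, 0.001, 0, 0, 0, 0.015, 0.001, 0, 0, 0, 0.015, 0.001, 0, 0, 0, 0.015, 0.001, 0, 0]}}

```text
t: 6.82
tcp_pos: [0.5926, 0.0146, 0.1296]
tool_rot: [-0.037, 0.999, 0.0, -0.006]
force: [-14.4, -2.7, 9.1]
finger_gap: -0.0
gripper_force: 7.0
```

```bash
python3 tabx.py
```

```text
6.825 [0.59256273 0.01458644 0.12959775] [-14.37935799  -2.70375592   9.12527593]
tcp stage [np.float64(0.05573394213264147)]
specimen 58 247.36206896551724 246.9655172413793 stage x,y 0.15099266006501338 -0.003962348589940191 carriage 0.06599266006501338
```

The slide is at its end stop: it stalled at 66.0 mm and the force jumped to 14 N. Letting go.

Request:
{"name": "step_arm", "arguments": {"moves": [0, -0.1, -0.0075, 0, 0, 0, -0.25, -0.019, 0, 0, 0, -0.4, -0.03, 0, 0, 0, -0.5, -0.037, 0, 0, 0, -0.5, -0.037, 0, 0, 0, -0.5, -0.037, 0.3, 0, 0, -0.5, -0.037, 0.6, 0, 0, -0.5, -0.037, 0.7, 0, 0, -0.5, -0.037, 0.7, 0]}}

```text
t: 8.0
tcp_pos: [0.5006, 0.0069, 0.2724]
tool_rot: [-0.037, 0.999, -0.001, 0.004]
force: [-0.2, -0.4, -1.0]
finger_gap: 0.002
gripper_force: 0.0
```

```bash
python3 tabx.py; python3 - <<'E'
from h import *
s=load('scene'); cv2.imwrite('pics/s2.png',cv2.resize(s['color'][110:320,150:400],None,fx=2.8,fy=2.8,interpolation=cv2.INTER_CUBIC))
E
```

```text
8.0 [0.50064409 0.00690824 0.27236094] [-0.15855136 -0.35486755 -1.01158131]
tcp stage [np.float64(-0.03649935274943176)]
specimen 53 248.64150943396226 234.83018867924528 stage x,y 0.12407865664475738 -0.0032895735560937523 carriage 0.039078656644757376
```

View pics/s2.png

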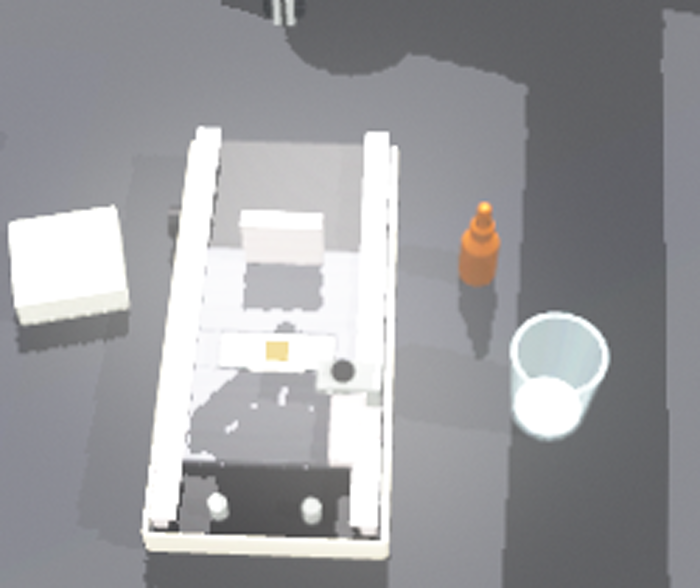

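The slide is latched at mid travel: the specimen at (277,351) puts the carriage at about 39–40 mm. The knob at (343,370) has dropped and the bystanders haven't moved.

```bash
python3 tabx.py; python3 -c "
from station import manip
print(manip.sign_off())"
```

```text
8.05 [0.49933108 0.00710215 0.2707429 ] [-0.67509009  0.26265788 -0.42453944]
tcp stage [np.float64(-0.037794237765215295)]
specimen 51 248.7843137254902 234.84313725490196 stage x,y 0.12409771569026895 -0.0030128358553810916 carriage 0.039097715690268944
the job is handed in; nothing more can be done
None
```

The slide was pushed to its end stop and let go; it latched at mid travel (measured about 39 mm, nominal 40) with the glass over the lamp window, the bystanders unmoved and the arm clear, and the job was handed in at about 8 s.

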